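# Build up the drive shaft on the gear unit

## Task

Put the drive parts on the upright shaft of the green gear unit, from the bottom up: first the grooved belt pulley, then the plain spacer sleeve, then the toothed sprocket, and last the cap nut over the shaft's end, each resting fully down on the one below. Lower each part along the shaft instead of letting it drop, and leave the flat washer lying where it is.

Things in the scene. Friction and masses are not known exactly. Their poses are not given: they have to be found in the camera images.
- gearbox: Gear unit fixed to the bench: a square green housing 84 x 84 mm (88 mm across its ribs) with a flat steel top at 36 mm, and an upright steel shaft at its centre, 14 mm in diameter, rising 60 mm above that top (96 mm above the bench); the last 7 mm taper to 6 mm diameter. Origin at the centre of the underside, on the shaft's axis, z up.
- pulley: Grooved aluminium belt pulley, 64 mm outer diameter over two 5 mm flanges (54 mm in the groove between), 18 mm high, through bore 20 mm, about 0.2 kg; origin at the centre of its underside, z up along its axis; lies flat on the bench; round, so it can be gripped at any yaw.
- sleeve: Steel spacer sleeve, a plain tube: 38 mm outer diameter, 18 mm high, through bore 20 mm, about 0.08 kg; origin at the centre of its underside, z up along its axis; lies flat on the bench; round, so it can be gripped at any yaw.
- washer: Flat steel washer, not to be used: 46 mm outer diameter, 6 mm thick, through bore 20 mm; origin at the centre of its underside, z up; lies flat on the bench.
- sprocket: Dark steel sprocket with 18 teeth, 54 mm diameter over the teeth (48 mm at their roots), 14 mm thick, through bore 20 mm, about 0.16 kg; origin at the centre of its underside, z up along its axis; lies flat on the bench; round, so it can be gripped at any yaw.
- cap_nut: Steel cap nut, 28 mm high: a round skirt 40 mm in diameter and 16 mm high with a closed hexagonal head above it, 30 mm across flats and 12 mm high. A blind bore, 20 mm in diameter and 16 mm deep, opens downward. About 0.13 kg; stands on its open end, origin at the centre of the underside, z up. Other small workshop items, none taller than 52 mm, stand between the parts.
There are look-alikes about, which are no part of the job. Leave any orange or pink look-alike of the sleeve alone.

How it is judged:
On the way, in this order (a step that is already met when the one before it is completed fails the run):
1. the belt pulley is on the shaft, down on the gear housing (horizontal distance between pulley and gearbox below 0.006 m and z of pulley in the frame of gearbox between 0.0325 and 0.0395 m and angle between pulley's own z axis and vertical below 0.12 rad), for 0.2 s.
2. the spacer sleeve is on the shaft, down on the pulley (horizontal distance between sleeve and gearbox below 0.006 m and z of sleeve in the frame of gearbox between 0.0505 and 0.0575 m and angle between sleeve's own z axis and vertical below 0.12 rad), for 0.2 s.
3. the sprocket is on the shaft, down on the sleeve (horizontal distance between sprocket and gearbox below 0.006 m and z of sprocket in the frame of gearbox between 0.0685 and 0.0755 m and angle between sprocket's own z axis and vertical below 0.12 rad), for 0.2 s.
4. the cap nut is on the shaft, over the shaft's end, down on the sprocket (horizontal distance between cap_nut and gearbox below 0.006 m and z of cap_nut in the frame of gearbox between 0.0825 and 0.0895 m and angle between cap_nut's own z axis and vertical below 0.12 rad), for 0.2 s.
At the end, for the whole second after the job is handed in: From below on the shaft: pulley, spacer sleeve, sprocket, cap nut, each within 6 mm of the axis and 3.5 mm of its fully-down height (36, 54, 72, 86 mm above the gear unit's underside), level within 0.12 rad, released, at rest; flat washer within 25 mm of its start (all of step 1 and all of step 2 and all of step 3 and all of step 4 and linear speed of each of pulley, sleeve, sprocket, cap_nut below 0.02 m/s and distance of washer from where it was at the start of the episode below 0.025 m); the robot touches nothing.
It fails at once if the flat washer is moved by more than 25 mm (distance of washer from where it was at the start of the episode above 0.025 m).
It fails at once if a part is dropped (falls free of the fingers faster than 0.7 m/s) ((contact force between pulley and the fingers below 0.05 N and linear speed of pulley above 0.7 m/s) or (contact force between sleeve and the fingers below 0.05 N and linear speed of sleeve above 0.7 m/s) or (contact force between sprocket and the fingers below 0.05 N and linear speed of sprocket above 0.7 m/s) or (contact force between cap_nut and the fingers below 0.05 N and linear speed of cap_nut above 0.7 m/s)).
It also fails if it takes over 106 s, if anything falls off the work surface, if the arm or the gripper's body presses on something with over 40 N, if the wrist force passes 120 N, or if a joint passes its speed limit or range.

## Robot

A 6-joint arm with a two-finger parallel gripper is mounted at the origin on the work surface. World frame = base frame: x ahead of the robot, y to its left, z up, the work surface at z = 0. Lengths are in m, angles in rad, forces in N, time in s.
With the tool pointing down it reaches from about 0.325 to 0.85 m from the base axis. Payload 15.5 kg.
Tool frame: the origin (TCP) lies at the very end of the fingers, on their centre line; the grasp point (between the pads) lies manip.pinch_z behind it (manip.pinch_z is the distance from the TCP to the grasp point, in m); z points along the fingers, x is the direction in which the jaws open and shut, and the axes are right-handed (so a half turn about z gives the same grasp; the last joint's range is limited). The gripper opens to 91 mm and grips with 3 to 60 N. Pads are 32 mm wide; open, the fingers measure 118 mm over their backs; the gripper's body (76 mm by 178 mm) begins 60 mm behind the grasp point.
Start: joints at [1.038, 0.494, 1.345, -0, 1.302, -0.096], TCP at [0.264, 0.566, 0.214] pointing down, gripper open.
Joint ranges: [-2.91, 2.91], [-0.82, 2.16], [0.22, 2.67], [-1.22, 4.37], [0.12, 2.79], [-3.08, 3.08]. Speed limits (rad/s): [1.89, 1.89, 2.57, 3.01, 3.01, 3.01].

## Interface

Orientations are given as a rotation vector (axis times angle).
In Python, from rig import manip gives the robot as it stands. The module is installed in compiled form; this text tells all that it offers.
- The arm moves only by the tool move_arm, never from a script. Its argument "moves" is a list of rows, each a list of 4 numbers: the shift along the tool's x, y, z in m, then the turn about the tool's z in degrees. A call has 1 to 8 rows; each row shifts and turns the commanded pose from where the row before left it, along the tool's axes as they then stand; what a row does not reach is not made up. A row lasts 1/8 s, in which the tool goes at most 62.5 mm and 10.7 degrees, less where a joint would pass 70% of its speed; a pose out of reach is approached as far as the arm can. A call with a gripper value outside its range is refused whole. "hand" is the closure, from 0 (fully open) to 1 (shut), set as the call begins (left out, the last holds). The fingers move at their own pace and stop on an object; the grip force is fixed at half the most. Time passes only in rows, so rows that do not move let the fingers close. It gives the time, the measured TCP pose, the force and the opening at its end, in the units of the state.
- manip.observe(): the state, without advancing time (a new reading comes with each control period).
- manip.snapshot(name): name is "side" or "top" or "wrist"; returns (picture, depth): 480x640x3 uint8, red, green, blue; 480x640 float32, m along the optical axis (not along the pixel's ray), 0 where there is no reading.
- manip.get_calibration(name): a dict with "fx", "fy", "cx", "cy" (pixels), "dist" ([k1, k2, p1, p2, k3] as OpenCV has them; the pictures are not rectified), "extrinsics" (4x4, takes a point from world to camera coordinates). Camera axes: x right, y down, z forward; pixel columns grow to the right and rows downward; lengths in m; the calibration is good to about 2 mm. A picture is of the moment at which its call begins: read the wrist's pose just before it. get_calibration takes no time and is no camera call; for the wrist camera it gives the pose at the moment of the call.
- manip.sign_off(): hands the job in, once; it reports no verdict.
The state is a dict: "t": time; "q": joint angles; "qvel": joint speeds; "joint_torque": joint torques, N m; "tcp_pos": TCP position; "orientation": TCP orientation; "force": force on the tool from outside, world axes, zero at the start; "torque": the same for the moment, N m; "width": finger opening in m.
Only numpy, scipy, OpenCV 4.12 (cv2) and the standard library are available. Lean on these libraries where they do the work, as an engineer would, in place of code of your own. Each camera call takes 0.05 s, during which the arm holds its last target. There are 200 camera calls.

## Working session

There is one attempt and no reset: what is moved stays moved. The work goes in short steps, Python scripts to look and compute and a tool call to move; the robot and the scene stay as the last step left them, time stands still between calls to the robot, and variables do not carry over. Pictures are saved under pics/ and viewed, on a budget of 14 in all, crops included, one or two more only if the job needs it, and the job is handed in when it is done.

Besides the shell and the picture viewer there is one more tool, called after "Emit:" in YAML: its name, and indented under it one key for each argument. move_arm: Moves the arm, as the interface text tells. Its arguments: {"type":"object","properties":{"moves":{"type":"array"},"hand":{"type":"number"}},"required":["moves"]}

```bash
mkdir -p pics; python3 - <<'E'
from rig import manip
import cv2,numpy as np
s=manip.observe(); print(s['t'],s['tcp_pos'],s['orientation'],s['width'],manip.pinch_z)
for n in("top","side"):
    im,d=manip.snapshot(n); cv2.imwrite(f'pics/{n}0.png',im[:,:,::-1]); np.save(f'{n}0.npy',d)
    c=manip.get_calibration(n); print(n,{k:np.round(v,3).tolist() for k,v in c.items()})
E
```

```text
0.0 [0.2642018  0.56597597 0.21333316] [ 2.64946462e+00  1.68706816e+00 -1.69787570e-03] 0.09103019764410301 0.0188
top {'fx': 438.959, 'fy': 438.959, 'cx': 316.984, 'cy': 235.058, 'dist': [-0.091, 0.0, 0.0, 0.0, 0.0], 'extrinsics': [[-0.029, -1.0, 0.006, 0.002], [-0.998, 0.028, -0.05, 0.513], [0.05, -0.007, -0.999, 1.011], [0.0, 0.0, 0.0, 1.0]]}
side {'fx': 470.476, 'fy': 470.476, 'cx': 315.971, 'cy': 237.324, 'dist': [0.038, 0.0, 0.0, 0.0, 0.0], 'extrinsics': [[0.971, -0.239, 0.017, -0.486], [-0.125, -0.566, -0.815, 0.1], [0.204, 0.789, -0.58, 0.925], [0.0, 0.0, 0.0, 1.0]]}
```

View pics/top0.png

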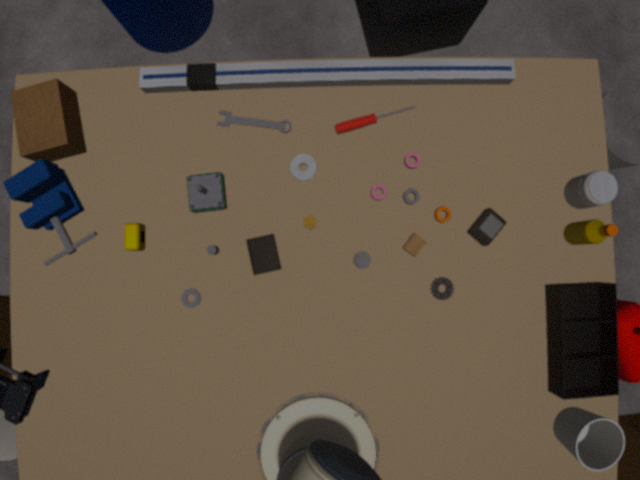

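View pics/side0.png

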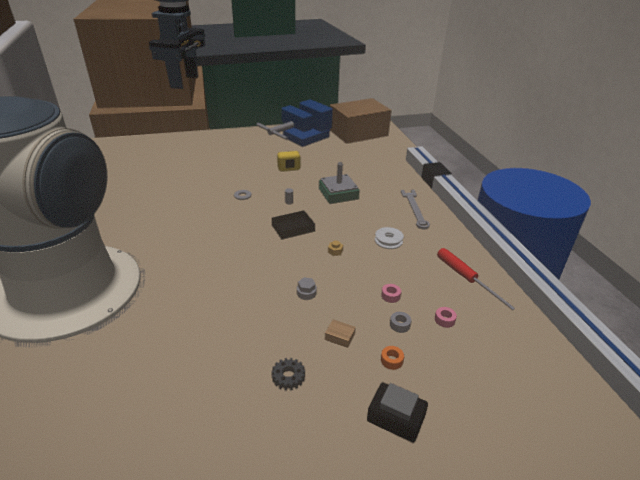

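Top view candidates:
- Grey rings: (411,196) is small and thick. (191,297) is larger and flat, so it is the washer.
- Pink rings at (412,160) and (379,192), and an orange ring at (442,214), are look-alikes to leave alone.
- Pulley (303,167), sprocket (442,288), cap nut (362,260), gear unit (207,192).

I'll measure these and confirm them in one enlarged crop.

```bash
cat > h.py <<'E'
from rig import manip
import cv2,numpy as np
from scipy.spatial.transform import Rotation as R
def ray(c,uv,z):
    K=np.array([[c['fx'],0,c['cx']],[0,c['fy'],c['cy']],[0,0,1]])
    p=cv2.undistortPoints(np.array(uv,float).reshape(-1,1,2),K,np.array(c['dist'])).reshape(-1,2)
    E=np.array(c['extrinsics']);Rm,t=E[:3,:3],E[:3,3]
    o=-Rm.T@t; d=np.c_[p,np.ones(len(p))]@Rm
    return o+d*((z-o[2])/d[:,2])[:,None]
def proj(c,P):
    K=np.array([[c['fx'],0,c['cx']],[0,c['fy'],c['cy']],[0,0,1]]);E=np.array(c['extrinsics'])
    return cv2.projectPoints(np.array(P,float).reshape(-1,1,3),cv2.Rodrigues(E[:3,:3])[0],E[:3,3],K,np.array(c['dist']))[0].reshape(-1,2)
def blob(im,uv,r,thr=30):
    "contour of what differs from the bench colour near uv"
    u,v=map(int,uv);x0,y0=max(u-r,0),max(v-r,0);w=im[y0:v+r,x0:u+r].astype(float)
    b=np.median(w.reshape(-1,3),0); cc=w/(w.sum(2,keepdims=True)+1)*300-b/b.sum()*300
    m=((np.abs(w-b).sum(2)>thr)|(np.abs(cc).sum(2)>25)).astype(np.uint8)
    cs,_=cv2.findContours(m,cv2.RETR_EXTERNAL,cv2.CHAIN_APPROX_NONE)
    c=max(cs,key=cv2.contourArea)+[x0,y0]
    return c
def totool(dx):  # world shift -> tool axes
    return R.from_rotvec(manip.observe()['orientation']).inv().apply(dx)
E
python3 - <<'E'
from h import *
im=cv2.imread('pics/top0.png');d=np.load('top0.npy');c=manip.get_calibration('top')
out=[]
for n,uv,r,z in [('gear',(207,192),32,.036),('pulley',(303,167),24,.018),('sleeve',(411,196),14,.018),('washer',(191,297),18,.006),('sprocket',(442,288),20,.014),('cap',(362,260),18,.02)]:
    k=blob(im,uv,r); (x,y),rad=cv2.minEnclosingCircle(k)
    p=ray(c,[(x,y)],z)[0]
    mm=d[int(uv[1])-8:int(uv[1])+9,int(uv[0])-8:int(uv[0])+9]; bg=np.median(d[int(uv[1])-r:int(uv[1])+r,int(uv[0])-r:int(uv[0])+r])
    print(n,np.round((x,y,rad),1),np.round(p,4),'diam',round(2*rad/439*(1.0-z),4), 'h~',np.round(bg-np.percentile(mm[mm>0],10),3))
    u,v=uv; out.append(cv2.resize(im[v-26:v+26,u-26:u+26],(260,260),interpolation=cv2.INTER_CUBIC))
cv2.imwrite('pics/crop0.png',np.vstack([np.hstack(out[:3]),np.hstack(out[3:])]))
E
```

```text
gear [206.5 192.5  25.7] [0.6175 0.2392 0.036 ] diam 0.1129 h~ 0.065
pulley [303.  166.8  13.8] [0.6742 0.0156 0.018 ] diam 0.0618 h~ 0.019
sleeve [410.4 196.4   8.5] [ 0.5977 -0.2342  0.018 ] diam 0.0382 h~ 0.019
washer [191.  297.6   9.7] [0.3749 0.2875 0.006 ] diam 0.0438 h~ 0.007
sprocket [441.5 288.   12.5] [ 0.381  -0.3005  0.014 ] diam 0.0562 h~ 0.015
cap [361.4 259.5   8.7] [ 0.4534 -0.1137  0.02  ] diam 0.0391 h~ 0.029
```

View pics/crop0.png

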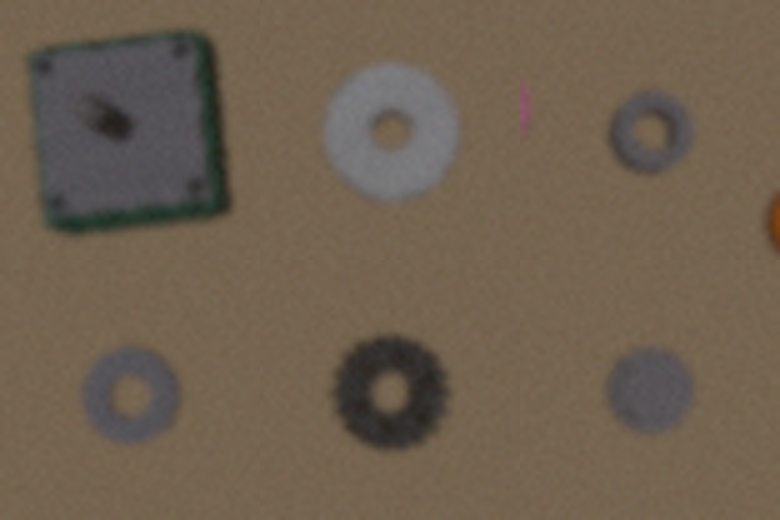

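The crop, heights and diameters all match:
- Sleeve: plain grey, 38 mm wide, 19 mm high.
- Washer: 44 mm wide, 7 mm high.
- Cap nut: 29 mm high.

Next I'll check the wrist camera geometry and work out the first shift.

```bash
cat >> h.py <<'E'
def plan(x,y,z=None,n=None):
    s=manip.observe();p=np.array(s['tcp_pos']);z=p[2] if z is None else z
    Rm=R.from_rotvec(s['orientation']).as_matrix()
    print('t',round(s['t'],2),'tcp',np.round(p,4),'toolx',np.round(Rm[:,0],3),'toolz',np.round(Rm[:,2],3),'f',np.round(s['force'],1),'w',round(s['width'],4))
    print(' -> tool shift',np.round(Rm.T@(np.array([x,y,z])-p),4),'toolx yaw deg',round(np.degrees(np.arctan2(Rm[1,0],Rm[0,0])),2))
E
python3 - <<'E'
from h import *
s=manip.observe();c=manip.get_calibration('wrist');E=np.array(c['extrinsics'])
Rm=R.from_rotvec(s['orientation']).as_matrix();o=-E[:3,:3].T@E[:3,3]
print('cam in tool',np.round(Rm.T@(o-s['tcp_pos']),4));print(np.round(E[:3,:3]@Rm,3),c['fx'],c['dist'])
plan(.6175,.2392,.214)
E
```

```text
cam in tool [ 0.0004 -0.0813 -0.1703]
[[ 1.     0.    -0.   ]
 [-0.     0.958 -0.287]
 [ 0.     0.287  0.958]] 410.5095700228832 [-0.08625271  0.          0.          0.          0.        ]
t 0.1 tcp [0.2642 0.566  0.2134] toolx [ 0.423  0.906 -0.001] toolz [-0.001 -0.001 -1.   ] f [ 0.6  0.8 -0.1] w 0.0909
 -> tool shift [-0.1467  0.4584 -0.0005] toolx yaw deg 64.98
```

Emit:
move_arm:
  moves:
    - [-0.018,0.057,0,0]
    - [-0.018,0.057,0,0]
    - [-0.018,0.057,0,0]
    - [-0.018,0.057,0,0]
    - [-0.018,0.057,0,0]
    - [-0.018,0.057,0,0]
    - [-0.018,0.057,0,0]
    - [-0.018,0.057,0,0]

```text
t: 1.1
tcp_pos: [0.6178, 0.2413, 0.2136]
orientation: [-2.65, -1.687, 0.001]
force: [0.2, 0.2, -0.3]
width: 0.0911
```

Emit:
move_arm:
  moves:
    - [0,0,0,0]
    - [0,0,0,0]

```text
t: 1.35
tcp_pos: [0.6163, 0.2428, 0.2134]
orientation: [-2.65, -1.686, 0.001]
force: [-0.5, 0.8, -0.9]
width: 0.0911
```

```bash
python3 - <<'E'
from h import *
plan(.6175,.2392)
c=manip.get_calibration('wrist');im,d=manip.snapshot('wrist');np.save('w1.npy',d);cv2.imwrite('pics/w1.png',im[:,:,::-1])
import pickle;pickle.dump(c,open('w1.pkl','wb'));plan(.674,.0156)
E
```

```text
t 1.35 tcp [0.6163 0.2428 0.2134] toolx [ 0.424  0.906 -0.   ] toolz [-0.001 -0.    -1.   ] f [-0.5  0.8 -0.9] w 0.0911
 -> tool shift [-0.0028  0.0026 -0.    ] toolx yaw deg 64.94
t 1.4 tcp [0.6159 0.2434 0.2136] toolx [ 0.423  0.906 -0.   ] toolz [-0.001 -0.    -1.   ] f [ 0.7 -0.5  0. ] w 0.0914
 -> tool shift [-0.1819  0.1489 -0.    ] toolx yaw deg 64.99
```

View pics/w1.png

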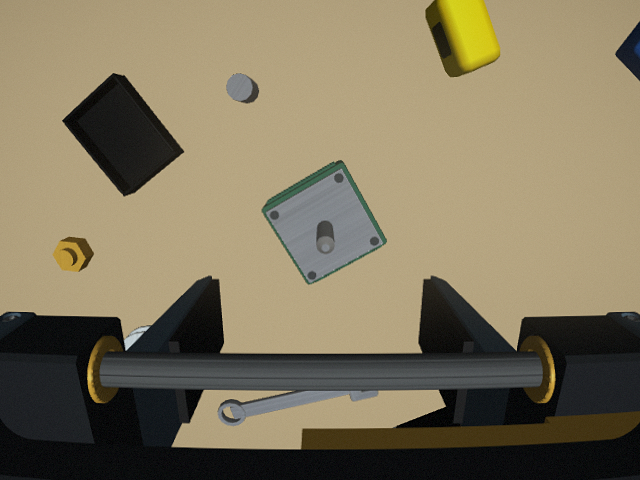

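The gear unit's top shows in the wrist view with screws at about (275,215), (339,178), (375,241), (312,275). The shaft tip is at about (325,246).

```bash
python3 - <<'E'
from h import *
import pickle
c=pickle.load(open('w1.pkl','rb'));im=cv2.imread('pics/w1.png');g=cv2.cvtColor(im,cv2.COLOR_BGR2GRAY).astype(float)
pts=[]
for u,v in [(275,215),(339,178),(375,241),(312,275)]:
    w=g[v-7:v+8,u-7:u+8];m=np.clip(120-w,0,None);yy,xx=np.mgrid[-7:8,-7:8];m[(xx**2+yy**2)>36]=0
    pts.append((u+(m*xx).sum()/m.sum(),v+(m*yy).sum()/m.sum()))
P=ray(c,pts,.036);print(np.round(pts,1),np.round(P,4),'centre',P.mean(0).round(4))
print('sides',[round(np.linalg.norm(P[i]-P[i-1]),4) for i in range(4)])
k=np.array([[(325,246)]]);print('tip',ray(c,[(325,246)],.096).round(4))
print('side tip pred', proj(manip.get_calibration('side'),[[*P.mean(0)[:2],.096]]))
w=cv2.resize(im[205:265,295:355],(600,600),interpolation=cv2.INTER_CUBIC);cv2.imwrite('pics/tip.png',w)
E
```

```text
[[274.  214.8]
 [338.4 177.6]
 [374.  240.8]
 [311.6 275.1]] [[0.5929 0.2095 0.036 ]
 [0.5873 0.2732 0.036 ]
 [0.651  0.2788 0.036 ]
 [0.6567 0.2151 0.036 ]] centre [0.622  0.2442 0.036 ]
sides [np.float64(0.0641), np.float64(0.0639), np.float64(0.064), np.float64(0.0639)]
tip [[0.6208 0.2445 0.096 ]]
side tip pred [[340.35563137 160.61238658]]
```

View pics/tip.png

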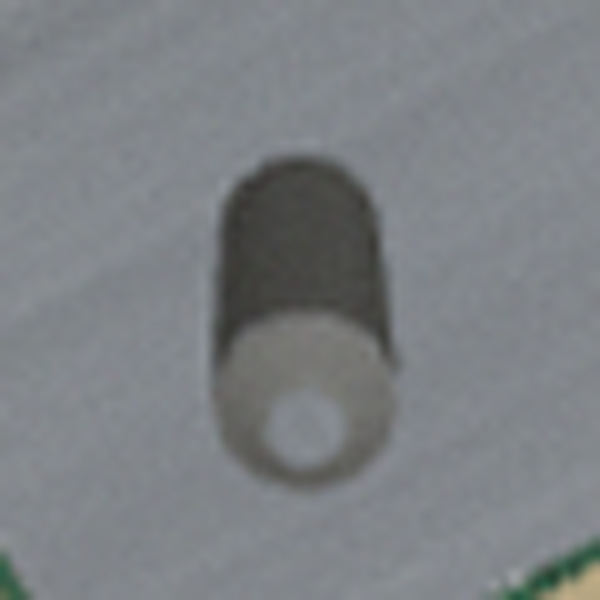

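Emit:
move_arm:
  moves:
    - [-0.03,0.025,0,0]
    - [-0.03,0.025,0,0]
    - [-0.03,0.025,0,0]
    - [-0.03,0.025,0,0]
    - [-0.03,0.025,0,0]
    - [-0.03,0.025,0,0]
    - [0,0,0,0]
    - [0,0,0,0]

```text
t: 2.4
tcp_pos: [0.6759, 0.0177, 0.2139]
orientation: [-2.649, -1.688, 0.0]
force: [-0.4, -0.6, -0.2]
width: 0.0908
```

```bash
cat >> h.py <<'E'
def wfind(x,y,z,r,name,thr=40):
    "refine position of round part, top edge at height z, from the wrist camera"
    c=manip.get_calibration('wrist');im,d=manip.snapshot('wrist');im=im[:,:,::-1].copy();cv2.imwrite(f'pics/{name}.png',im)
    uv=proj(c,[[x,y,z]])[0]; k=blob(im,uv,r,thr); P=ray(c,k.reshape(-1,2),z)
    (a,b),rad=cv2.minEnclosingCircle(P[:,:2].astype(np.float32)); print('pix',uv.round(),cv2.boundingRect(k),'circle',round(a,4),round(b,4),'rad',round(rad,4))
    return a,b
E
python3 - <<'E'
from h import *
a,b=wfind(.674,.0156,.018,75,'w2');plan(a,b)
E
```

```text
pix [317. 217.] (283, 181, 71, 71) circle 0.6741 0.0159 rad 0.0329
t 2.45 tcp [0.676  0.0179 0.214 ] toolx [0.422 0.907 0.   ] toolz [-0.  0. -1.] f [ 0.8  0.5 -0.4] w 0.0915
 -> tool shift [-0.0026 -0.0009 -0.    ] toolx yaw deg 65.06
```

View pics/w2.png

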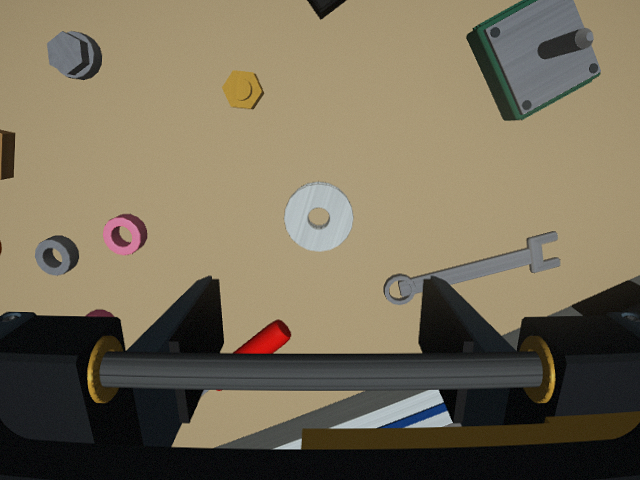

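The pulley is centred at (318,217) and the shaft tip at (325.5,247.5). A rod runs across between the fingers at row 370, so I'll check from depth whether it clears the shaft.

```bash
python3 - <<'E'
from h import *
import pickle
d=np.load('w1.npy');c=pickle.load(open('w1.pkl','rb'))
print(ray(c,[(325.5,247.5)],.096).round(4))
K=(c['fx'],c['cx'],c['cy']);M=np.array([[1,0,0],[0,.958,-.287],[0,.287,.958]])
for v,u in [(356,320),(371,320),(386,320),(440,400),(460,250),(300,210),(285,205)]:
    z=d[v,u];p=np.array([(u-K[1])/K[0]*z,(v-K[2])/K[0]*z,z]);print((v,u),z.round(4),(M.T@p+[0,-.0813,-.1703]).round(4))
E
```

```text
[[0.622  0.2444 0.096 ]]
(356, 320) 0.0894 [-0.0002 -0.0331 -0.0914]
(371, 320) 0.086 [-0.0002 -0.0319 -0.0953]
(386, 320) 0.0877 [-0.0002 -0.0279 -0.0947]
(440, 400) 0.0776 [ 0.015  -0.0243 -0.1064]
(460, 250) 0.0704 [-0.0121 -0.0263 -0.1133]
(300, 210) 0.1693 [-0.0457 -0.0122 -0.0143]
(285, 205) 0.1717 [-0.0484 -0.0172 -0.0103]
```

Emit:
move_arm:
  moves:
    - [-0.0026,-0.0009,0.05,0]
    - [0,0,0.05,0]
    - [0,0,0.05,0]
    - [0,0,0.03,0]
    - [0,0,0.02,0]
    - [0,0,0.006,0]
    - [0,0,0.004,0]
    - [0,0,0,0]

```text
t: 3.45
tcp_pos: [0.6751, 0.0144, 0.0048]
orientation: [2.649, 1.687, 0.002]
force: [0.4, 0.2, -0.1]
width: 0.0911
```

Rod is 91 mm behind the TCP, so it clears. Now closing on the pulley.

Emit:
move_arm:
  moves:
    - [0,-0.0013,0,0]
    - [0,0,0,0]

```text
t: 3.7
tcp_pos: [0.6735, 0.0149, 0.0044]
orientation: [2.65, 1.687, 0.001]
force: [0.4, -0.7, -0.4]
width: 0.0913
```

Emit:
move_arm:
  moves:
    - [0,0,0,0]
    - [0,0,0,0]
    - [0,0,0,0]
    - [0,0,0,0]
    - [0,0,0,0]
    - [0,0,0,0]
  hand: 1

```text
t: 4.45
tcp_pos: [0.6734, 0.015, 0.0039]
orientation: [2.65, 1.687, 0.0]
force: [0.8, 0.8, 1.1]
width: 0.064
```

Emit:
move_arm:
  moves:
    - [0,0,-0.01,0]
    - [0,0,-0.04,0]
    - [0,0,-0.05,0]
    - [0,0,-0.04,0]
    - [0,0,0,0]

```text
t: 5.08
tcp_pos: [0.6752, 0.0148, 0.148]
orientation: [2.647, 1.685, 0.008]
force: [-1.0, -0.9, -2.4]
width: 0.0637
```

```bash
python3 - <<'E'
from h import *
plan(.622,.2443)
E
```

```text
t 5.08 tcp [0.6752 0.0148 0.148 ] toolx [0.423 0.906 0.002] toolz [ 0.006 -0.    -1.   ] f [-1.  -0.9 -2.4] w 0.0637
 -> tool shift [ 0.1855 -0.1452 -0.0004] toolx yaw deg 64.98
```

Emit:
move_arm:
  moves:
    - [0.031,-0.0242,0,0]
    - [0.031,-0.0242,0,0]
    - [0.031,-0.0242,0,0]
    - [0.031,-0.0242,0,0]
    - [0.031,-0.0242,0,0]
    - [0.0305,-0.0242,0,0]
    - [0,0,0,0]
    - [0,0,0,0]

```text
t: 6.08
tcp_pos: [0.6199, 0.244, 0.1432]
orientation: [-2.65, -1.688, 0.002]
force: [0.3, -0.0, -2.3]
width: 0.0637
```

```bash
python3 - <<'E'
from h import *
plan(.622,.2443,.04)
im,d=manip.snapshot('wrist');cv2.imwrite('pics/w3.png',im[:,:,::-1]);plan(.622,.2443,.04)
E
```

```text
t 6.08 tcp [0.6199 0.244  0.1432] toolx [ 0.423  0.906 -0.001] toolz [-0.001 -0.001 -1.   ] f [ 0.3 -0.  -2.3] w 0.0637
 -> tool shift [0.0013 0.0019 0.1032] toolx yaw deg 64.99
t 6.12 tcp [0.6201 0.2436 0.1434] toolx [ 0.423  0.906 -0.001] toolz [-0.001 -0.001 -1.   ] f [-0.8 -0.  -1.9] w 0.0637
 -> tool shift [0.0015 0.0015 0.1034] toolx yaw deg 64.95
```

View pics/w3.png

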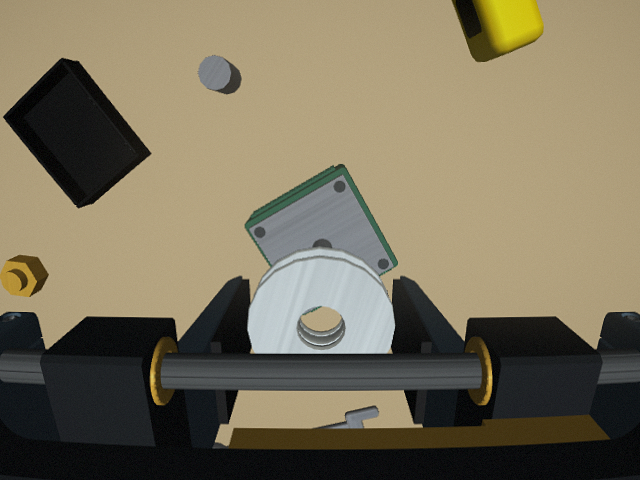

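```bash
python3 - <<'E'
from h import *
s=manip.observe();c=manip.get_calibration('wrist');a=np.linspace(0,6.28,200)
Rm=R.from_rotvec(s['orientation']).as_matrix()
for dy in(0,.003,.006):
  for r in(.032,.01):
    P=np.array(s['tcp_pos'])+np.c_[r*np.cos(a),r*np.sin(a)+dy,0*a-.014]@Rm.T
    u=proj(c,P);print(dy,r,u.min(0).round(1),u.max(0).round(1))
E
```

```text
0 0.032 [244.3 253.7] [395.4 389.6]
0 0.01 [296.2 304.2] [343.5 346.6]
0.003 0.032 [244.7 260.8] [395.  395.2]
0.003 0.01 [296.3 310.8] [343.4 352.7]
0.006 0.032 [245.1 267.8] [394.6 400.7]
0.006 0.01 [296.5 317.3] [343.2 358.7]
```

The pulley is held level, with its bore where I predicted. Lowering it along the shaft.

Emit:
move_arm:
  moves:
    - [0.0014,0.0016,0,0]
    - [0,0,0.02,0]
    - [0,0,0.015,0]
    - [0,0,0.005,0]
    - [0,0,0,0]
    - [0,0,0,0]

```text
t: 6.88
tcp_pos: [0.6227, 0.2451, 0.1045]
orientation: [2.65, 1.687, 0.001]
force: [0.8, -0.4, -1.6]
width: 0.064
```

```bash
python3 - <<'E'
from h import *
plan(.622,.2443,.04)
E
```

```text
t 6.88 tcp [0.6227 0.2451 0.1045] toolx [0.423 0.906 0.001] toolz [ 0.001  0.    -1.   ] f [ 0.8 -0.4 -1.6] w 0.064
 -> tool shift [-0.001  -0.0003  0.0645] toolx yaw deg 64.97
```

Emit:
move_arm:
  moves:
    - [-0.001,0,0.01,0]
    - [0,0,0.01,0]
    - [0,0,0.01,0]
    - [0,0,0.01,0]
    - [0,0,0.01,0]
    - [0,0,0.008,0]
    - [0,0,0.003,0]
    - [0,0,0,0]

```text
t: 7.88
tcp_pos: [0.6219, 0.2441, 0.0428]
orientation: [-2.65, -1.687, 0.0]
force: [-1.2, -0.1, -2.7]
width: 0.064
```

Emit:
move_arm:
  moves:
    - [0,0,0.002,0]
    - [0,0,0,0]

```text
t: 8.12
tcp_pos: [0.6219, 0.2442, 0.041]
orientation: [2.65, 1.687, 0.0]
force: [0.8, 0.2, -2.0]
width: 0.0637
```

Emit:
move_arm:
  moves:
    - [0,0,0.001,0]
    - [0,0,0.0005,0]
    - [0,0,0,0]

```text
t: 8.5
tcp_pos: [0.622, 0.2442, 0.0399]
orientation: [2.65, 1.687, 0.001]
force: [-1.8, -1.5, 5.4]
width: 0.064
```

Emit:
move_arm:
  moves:
    - [0,0,0,0]
    - [0,0,0,0]
    - [0,0,0,0]
    - [0,0,0,0]
  hand: 0

```text
t: 9.0
tcp_pos: [0.6219, 0.2441, 0.0394]
orientation: [2.65, 1.687, -0.0]
force: [0.1, -0.1, 0.4]
width: 0.0915
```

Emit:
move_arm:
  moves:
    - [0,0,-0.01,0]
    - [0,0,-0.03,0]
    - [0,0,-0.05,0]
    - [0,0,-0.05,0]
    - [0,0,-0.03,0]
    - [0,0,0,0]

```text
t: 9.75
tcp_pos: [0.6231, 0.2446, 0.2129]
orientation: [2.649, 1.687, 0.008]
force: [-0.0, 0.6, -0.9]
width: 0.0912
```

```bash
python3 - <<'E'
from h import *
plan(.622,.2443)
im,d=manip.snapshot('wrist');cv2.imwrite('pics/w4.png',im[:,:,::-1]);plan(.5977,-.2342)
print('pulley top depth-based z:')
c=manip.get_calibration('wrist');u=proj(c,[[.622,.2443,.054]])[0].astype(int);print(u,proj(c,[[.622+.02,.2443,.054]]))
E
```

```text
t 9.75 tcp [0.6231 0.2446 0.2129] toolx [0.423 0.906 0.003] toolz [ 0.005  0.001 -1.   ] f [-0.   0.6 -0.9] w 0.0912
 -> tool shift [-0.0007 -0.0009 -0.    ] toolx yaw deg 64.98
t 9.8 tcp [0.6223 0.2443 0.2109] toolx [0.423 0.906 0.002] toolz [ 0.002  0.001 -1.   ] f [ 0.1  0.7 -0.6] w 0.0908
 -> tool shift [-4.439e-01  1.801e-01 -4.000e-04] toolx yaw deg 64.97
pulley top depth-based z:
[319 227] [[330.00460452 248.80676073]]
```

View pics/w4.png

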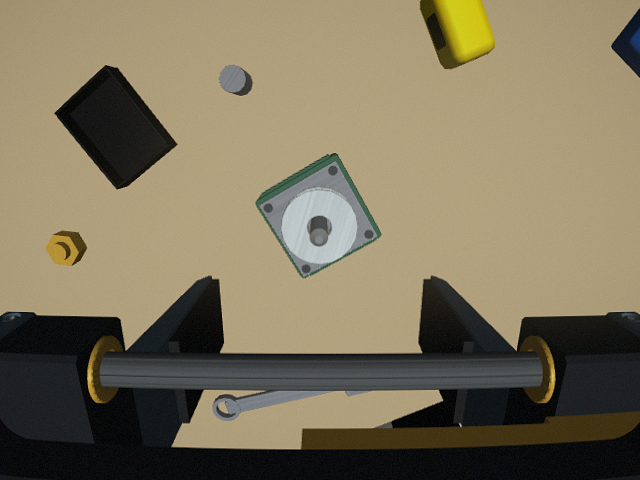

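The pulley is seated, seen at (319,226) against a predicted (319,227). Next is the sleeve, with the jaws pre-closed to clear the pink ring beside it.

Emit:
move_arm:
  moves:
    - [-0.0493,0.02,0,0]
    - [-0.0493,0.02,0,0]
    - [-0.0493,0.02,0,0]
    - [-0.0493,0.02,0,0]
    - [-0.0493,0.02,0,0]
    - [-0.0493,0.02,0,0]
    - [-0.0493,0.02,0,0]
    - [-0.0493,0.02,0,0]
  hand: 0.42

```text
t: 10.8
tcp_pos: [0.5991, -0.1824, 0.2084]
orientation: [-2.649, -1.686, 0.002]
force: [0.7, 0.3, 0.0]
width: 0.0527
```

Emit:
move_arm:
  moves:
    - [-0.0493,0.02,0,0]
    - [0,0,0,0]
    - [0,0,0,0]

```text
t: 11.18
tcp_pos: [0.5967, -0.2336, 0.2085]
orientation: [-2.649, -1.686, 0.001]
force: [0.7, -0.5, -0.5]
width: 0.0529
```

```bash
python3 - <<'E'
from h import *
print(manip.observe()['q'])
a,b=wfind(.5977,-.2342,.018,36,'w5');plan(a,b,.004)
E
```

```text
[-4.66442506e-01  5.21903197e-01  1.30902047e+00  2.64008376e-04
  1.31253447e+00 -1.60000136e+00]
pix [320. 221.] (297, 200, 43, 45) circle 0.5981 -0.2365 rad 0.0206
t 11.22 tcp [ 0.5969 -0.2331  0.2088] toolx [0.423 0.906 0.   ] toolz [-0.001  0.001 -1.   ] f [0.4 1.2 0.2] w 0.0531
 -> tool shift [-0.0027  0.0028  0.2048] toolx yaw deg 65.0
```

View pics/w5.png

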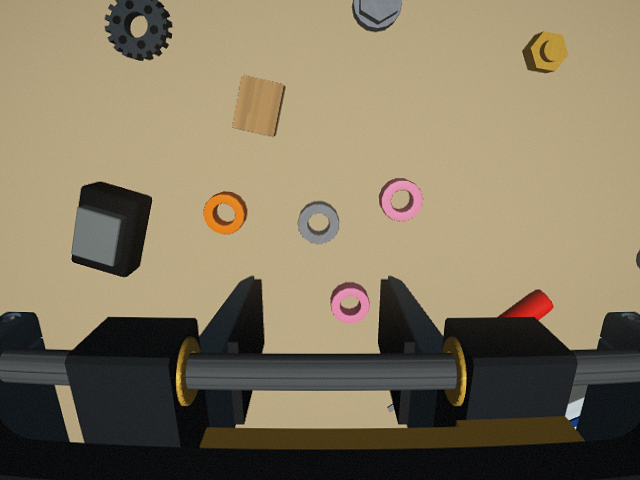

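The grey sleeve is at (318.5,222). The pink rings are at (402,200) and (350,303) and the orange one at (225,213), and the jaws straddle only the grey one. Descending.

Emit:
move_arm:
  moves:
    - [-0.002,0.0021,0.05,0]
    - [0,0,0.05,0]
    - [0,0,0.05,0]
    - [0,0,0.03,0]
    - [0,0,0.015,0]
    - [0,0,0.0055,0]
    - [0,0,0.004,0]
    - [0,0,0,0]

```text
t: 12.22
tcp_pos: [0.5988, -0.2369, 0.0056]
orientation: [2.649, 1.687, 0.001]
force: [0.2, 0.0, -0.3]
width: 0.053
```

```bash
python3 - <<'E'
from h import *
plan(.598,-.2358,.004)
E
```

```text
t 12.22 tcp [ 0.5988 -0.2369  0.0056] toolx [ 0.423  0.906 -0.   ] toolz [ 0.001 -0.    -1.   ] f [ 0.2  0.  -0.3] w 0.053
 -> tool shift [ 0.0006 -0.0011  0.0016] toolx yaw deg 64.98
```

Emit:
move_arm:
  moves:
    - [0,-0.001,0.001,0]
    - [0,0,0,0]

```text
t: 12.48
tcp_pos: [0.5975, -0.2364, 0.0043]
orientation: [2.65, 1.687, 0.0]
force: [-0.1, -0.0, -0.2]
width: 0.0528
```

Emit:
move_arm:
  moves:
    - [0,0,0,0]
    - [0,0,0,0]
    - [0,0,0,0]
    - [0,0,0,0]
    - [0,0,0,0]
  hand: 1

```text
t: 13.1
tcp_pos: [0.5975, -0.2364, 0.004]
orientation: [2.65, 1.687, 0.0]
force: [-0.2, -0.2, 2.2]
width: 0.0365
```

Emit:
move_arm:
  moves:
    - [0,0,-0.01,0]
    - [0,0,-0.04,0]
    - [0,0,-0.05,0]
    - [0,0,-0.04,0]
    - [0,0,0,0]

```text
t: 13.72
tcp_pos: [0.5991, -0.2371, 0.1478]
orientation: [2.646, 1.685, 0.005]
force: [0.4, -0.7, -2.0]
width: 0.0362
```

```bash
cat >> h.py <<'E'
def heldy(h,rb,name):
    "tool-y offset of the held part from the TCP, from the far bore/top rim; saves picture"
    s=manip.observe();c=manip.get_calibration('wrist');im,d=manip.snapshot('wrist');cv2.imwrite(f'pics/{name}.png',im[:,:,::-1])
    a=np.linspace(0,6.28,200);Rm=R.from_rotvec(s['orientation']).as_matrix()
    for dy in(0,.003):
        u=proj(c,np.array(s['tcp_pos'])+np.c_[rb*np.cos(a),rb*np.sin(a)+dy,0*a-h]@Rm.T);print('rim if dy',dy,u.min(0).round(1),u.max(0).round(1))
E
python3 - <<'E'
from h import *
heldy(.014,.019,'w6');plan(.622,.2443)
E
```

```text
rim if dy 0 [274.9 284.1] [364.7 364.8]
rim if dy 0.003 [275.1 290.9] [364.5 370.7]
t 13.78 tcp [ 0.598  -0.2366  0.1456] toolx [ 0.423  0.906 -0.   ] toolz [ 0.003 -0.001 -1.   ] f [-0.1  0.1 -1.6] w 0.0366
 -> tool shift [ 0.4459 -0.1817 -0.0006] toolx yaw deg 64.98
```

View pics/w6.png

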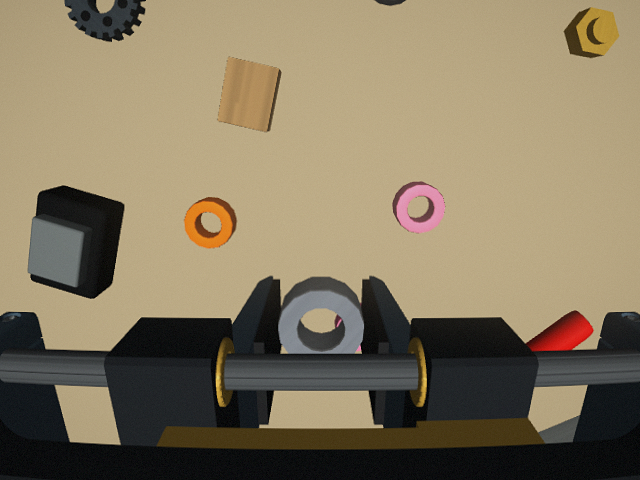

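Sleeve held level and centred: rim top at about row 281, against a predicted 284. The 36.5 mm width fits a faceted 38 mm tube. Carrying it to the shaft.

Emit:
move_arm:
  moves:
    - [0.0495,-0.0202,0,0]
    - [0.0495,-0.0202,0,0]
    - [0.0495,-0.0202,0,0]
    - [0.0495,-0.0202,0,0]
    - [0.0495,-0.0202,0,0]
    - [0.0495,-0.0202,0,0]
    - [0.0495,-0.0202,0,0]
    - [0.0495,-0.0202,0,0]

```text
t: 14.78
tcp_pos: [0.6176, 0.1924, 0.1426]
orientation: [-2.649, -1.687, 0.003]
force: [1.2, -0.6, -0.7]
width: 0.0362
```

Emit:
move_arm:
  moves:
    - [0.0495,-0.0202,0,0]
    - [0,0,0,0]
    - [0,0,0,0]
    - [0,0,0,0]

```text
t: 15.28
tcp_pos: [0.621, 0.243, 0.1434]
orientation: [-2.651, -1.686, 0.002]
force: [0.5, -0.5, -0.3]
width: 0.0369
```

```bash
python3 - <<'E'
from h import *
plan(.622,.2443,.058)
E
```

```text
t 15.28 tcp [0.621  0.243  0.1434] toolx [ 0.424  0.906 -0.001] toolz [-0.001 -0.    -1.   ] f [ 0.5 -0.5 -0.3] w 0.0369
 -> tool shift [0.0017 0.0005 0.0854] toolx yaw deg 64.9
```

Emit:
move_arm:
  moves:
    - [0.0016,0.0005,0,0]
    - [0,0,0.02,0]
    - [0,0,0.015,0]
    - [0,0,0.005,0]
    - [0,0,0,0]
    - [0,0,0,0]

```text
t: 16.02
tcp_pos: [0.6226, 0.2456, 0.1045]
orientation: [2.65, 1.687, 0.001]
force: [-0.3, -0.4, -0.6]
width: 0.0361
```

```bash
python3 - <<'E'
from h import *
plan(.622,.2443,.058)
E
```

```text
t 16.02 tcp [0.6226 0.2456 0.1045] toolx [0.423 0.906 0.001] toolz [ 0.001  0.    -1.   ] f [-0.3 -0.4 -0.6] w 0.0361
 -> tool shift [-0.0015 -0.0001  0.0465] toolx yaw deg 64.97
```

Emit:
move_arm:
  moves:
    - [-0.0015,0,0,0]
    - [0,0,0.01,0]
    - [0,0,0.01,0]
    - [0,0,0.01,0]
    - [0,0,0.01,0]
    - [0,0,0.004,0]
    - [0,0,0.001,0]
    - [0,0,0,0]

```text
t: 17.02
tcp_pos: [0.6218, 0.2442, 0.0591]
orientation: [2.65, 1.687, 0.001]
force: [0.2, 0.2, -0.7]
width: 0.0365
```

Emit:
move_arm:
  moves:
    - [0,0,0.001,0]
    - [0,0,0.001,0]
    - [0,0,0,0]

```text
t: 17.4
tcp_pos: [0.6219, 0.2442, 0.058]
orientation: [2.65, 1.687, 0.002]
force: [-2.9, -1.2, 10.3]
width: 0.0361
```

Contact came at the expected height, so I'll release, retreat and check, then work out the sprocket move.

Emit:
move_arm:
  moves:
    - [0,0,-0.0005,0]
    - [0,0,0,0]
    - [0,0,0,0]
    - [0,0,0,0]
  hand: 0.2

```text
t: 17.9
tcp_pos: [0.6216, 0.2441, 0.0573]
orientation: [-2.65, -1.687, 0.0]
force: [-0.0, -0.1, 0.4]
width: 0.0718
```

Emit:
move_arm:
  moves:
    - [0,0,-0.01,0]
    - [0,0,-0.03,0]
    - [0,0,-0.05,0]
    - [0,0,-0.05,0]
    - [0,0,-0.012,0]
    - [0,0,0,0]

```text
t: 18.65
tcp_pos: [0.6219, 0.2442, 0.2102]
orientation: [2.65, 1.687, 0.002]
force: [0.5, -0.7, -1.4]
width: 0.0731
```

```bash
python3 - <<'E'
from h import *
heldy(0,.019,'w7')
c=manip.get_calibration('wrist');a=np.linspace(0,6.28,100)
u=proj(c,np.c_[.622+.019*np.cos(a),.2443+.019*np.sin(a),0*a+.072]);print('sleeve expected box',u.min(0),u.max(0))
im=cv2.imread('pics/w7.png');cv2.imwrite('pics/w7c.png',cv2.resize(im[140:310,240:400],(640,680)[:2] if 0 else (560,595),interpolation=cv2.INTER_CUBIC))
plan(.381,-.3005)
E
```

```text
rim if dy 0 [278.2 272.4] [361.6 348.3]
rim if dy 0.003 [278.4 278.7] [361.4 353.9]
sleeve expected box [296.50737235 211.25322762] [345.59019663 258.70127115]
t 18.7 tcp [0.6213 0.244  0.2088] toolx [ 0.423  0.906 -0.   ] toolz [-0.001 -0.    -1.   ] f [-1.6 -0.1 -0.3] w 0.073
 -> tool shift [-5.95e-01  1.27e-02  3.00e-04] toolx yaw deg 64.97
```

View pics/w7c.png

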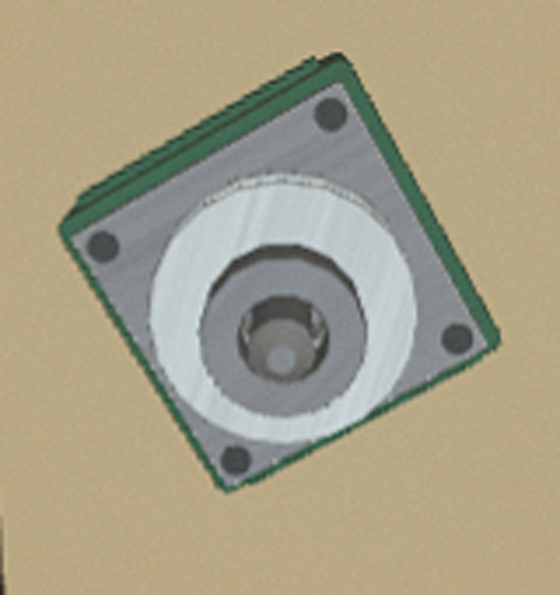

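Sleeve seated and centred: ring centre at about (321,236), expected (321,235). On to the sprocket.

Emit:
move_arm:
  moves:
    - [-0.0496,0.001,0,0]
    - [-0.0496,0.001,0,0]
    - [-0.0496,0.001,0,0]
    - [-0.0496,0.001,0,0]
    - [-0.0496,0.001,0,0]
    - [-0.0496,0.001,0,0]
    - [-0.0496,0.001,0,0]
    - [-0.0496,0.001,0,0]
  hand: 0.15

```text
t: 19.7
tcp_pos: [0.4594, -0.1198, 0.208]
orientation: [-2.648, -1.686, 0.002]
force: [0.3, -0.3, -0.2]
width: 0.0777
```

Emit:
move_arm:
  moves:
    - [-0.0496,0.001,0,0]
    - [-0.0496,0.001,0,0]
    - [-0.0496,0.001,0,0]
    - [-0.0496,0.001,0,0]
    - [0,0,0,0]
    - [0,0,0,0]

```text
t: 20.45
tcp_pos: [0.3802, -0.2995, 0.2083]
orientation: [-2.648, -1.685, 0.0]
force: [0.0, -0.2, 0.9]
width: 0.0774
```

```bash
python3 - <<'E'
from h import *
a,b=wfind(.381,-.3005,.014,50,'w8');plan(a,b,.004)
E
```

```text
pix [319. 220.] (287, 188, 60, 62) circle 0.3795 -0.302 rad 0.0286
t 20.5 tcp [ 0.3805 -0.2992  0.2086] toolx [0.423 0.906 0.001] toolz [-0.001  0.002 -1.   ] f [-0.1 -0.3  0. ] w 0.0777
 -> tool shift [-0.0032  0.0006  0.2046] toolx yaw deg 64.99
```

View pics/w8.png

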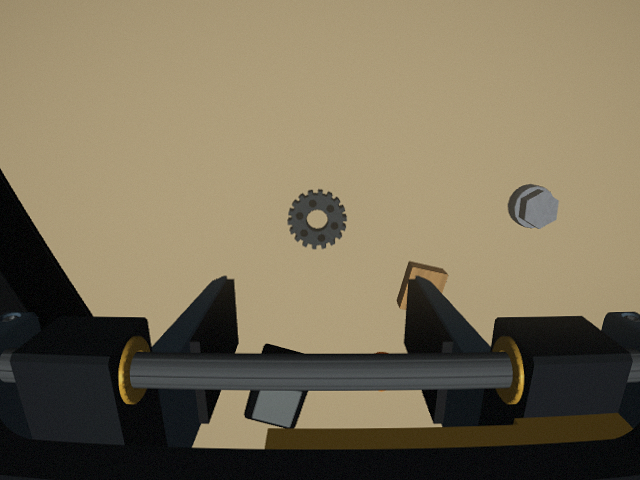

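The sprocket is at (317.5,219). The wooden block at (422,285) is clear of the right finger. Descending.

Emit:
move_arm:
  moves:
    - [-0.0023,0.0002,0.05,0]
    - [0,0,0.05,0]
    - [0,0,0.05,0]
    - [0,0,0.03,0]
    - [0,0,0.015,0]
    - [0,0,0.0055,0]
    - [0,0,0.0045,0]
    - [0,0,0,0]

```text
t: 21.5
tcp_pos: [0.3803, -0.3026, 0.0049]
orientation: [2.649, 1.687, 0.0]
force: [0.1, -0.7, 0.2]
width: 0.0771
```

```bash
python3 - <<'E'
from h import *
plan(.3796,-.3013,.0035)
E
```

```text
t 21.5 tcp [ 0.3803 -0.3026  0.0049] toolx [ 0.423  0.906 -0.   ] toolz [ 0.001 -0.001 -1.   ] f [ 0.1 -0.7  0.2] w 0.0771
 -> tool shift [ 0.0009 -0.0012  0.0014] toolx yaw deg 64.98
```

Emit:
move_arm:
  moves:
    - [0.0005,-0.0011,0.001,0]
    - [0,0,0,0]

```text
t: 21.75
tcp_pos: [0.3792, -0.3016, 0.0037]
orientation: [2.65, 1.687, 0.0]
force: [0.8, 0.2, 0.2]
width: 0.0778
```

Emit:
move_arm:
  moves:
    - [0,0,0,0]
    - [0,0,0,0]
    - [0,0,0,0]
    - [0,0,0,0]
    - [0,0,0,0]
  hand: 1

```text
t: 22.38
tcp_pos: [0.3792, -0.3016, 0.0035]
orientation: [2.65, 1.687, -0.0]
force: [-0.0, -0.3, 1.4]
width: 0.0524
```

Emit:
move_arm:
  moves:
    - [0,0,-0.01,0]
    - [0,0,-0.04,0]
    - [0,0,-0.05,0]
    - [0,0,-0.04,0]
    - [0,0,0,0]

```text
t: 23.0
tcp_pos: [0.3802, -0.3025, 0.1465]
orientation: [2.645, 1.685, 0.002]
force: [-0.4, -0.4, -2.8]
width: 0.0529
```

```bash
python3 - <<'E'
from h import *
heldy(.0105,.027,'w9');heldy(.0105,.01,'w9');plan(.622,.2443)
E
```

```text
rim if dy 0 [257.2 262.9] [382.4 375.8]
rim if dy 0.003 [257.6 269.7] [382.1 381.4]
rim if dy 0 [296.7 300.8] [343.1 342.6]
rim if dy 0.003 [296.8 307.3] [342.9 348.6]
t 23.1 tcp [ 0.379  -0.3013  0.1436] toolx [ 0.423  0.906 -0.   ] toolz [ 0. -0. -1.] f [-0.9 -0.7 -1.9] w 0.0525
 -> tool shift [ 5.972e-01 -1.060e-02 -1.000e-04] toolx yaw deg 64.98
```

View pics/w9.png

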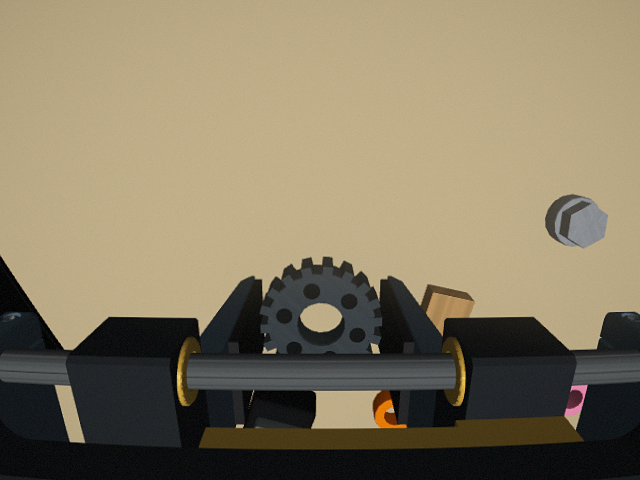

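The sprocket is held level, with the bore rim at x 299–344 and its top at row 303, so its offset is about 1 mm. Carrying it over.

Emit:
move_arm:
  moves:
    - [0.0497,-0.0009,0,0]
    - [0.0497,-0.0009,0,0]
    - [0.0497,-0.0009,0,0]
    - [0.0497,-0.0009,0,0]
    - [0.0497,-0.0009,0,0]
    - [0.0497,-0.0009,0,0]
    - [0.0497,-0.0009,0,0]
    - [0.0497,-0.0009,0,0]

```text
t: 24.1
tcp_pos: [0.5404, 0.0635, 0.1419]
orientation: [-2.649, -1.687, 0.004]
force: [0.9, -0.6, -2.1]
width: 0.0524
```

Emit:
move_arm:
  moves:
    - [0.0497,-0.0009,0,0]
    - [0.0497,-0.0009,0,0]
    - [0.0497,-0.0009,0,0]
    - [0.0497,-0.0009,0,0]
    - [0,0,0,0]
    - [0,0,0,0]
    - [0,0,0,0]

```text
t: 24.98
tcp_pos: [0.621, 0.2424, 0.1428]
orientation: [-2.65, -1.686, 0.002]
force: [0.1, -0.4, -1.6]
width: 0.0525
```

```bash
python3 - <<'E'
from h import *
plan(.622,.2443,.0755)
E
```

```text
t 24.98 tcp [0.621  0.2424 0.1428] toolx [ 0.424  0.906 -0.001] toolz [-0.001 -0.001 -1.   ] f [ 0.1 -0.4 -1.6] w 0.0525
 -> tool shift [0.0022 0.0001 0.0673] toolx yaw deg 64.92
```

Emit:
move_arm:
  moves:
    - [0.002,-0.0005,0,0]
    - [0,0,0.02,0]
    - [0,0,0.013,0]
    - [0,0,0.005,0]
    - [0,0,0,0]
    - [0,0,0,0]

```text
t: 25.72
tcp_pos: [0.6224, 0.2456, 0.106]
orientation: [2.65, 1.687, 0.001]
force: [0.0, -0.6, -1.2]
width: 0.0524
```

```bash
python3 - <<'E'
from h import *
plan(.622,.2443,.0755)
E
```

```text
t 25.73 tcp [0.6224 0.2456 0.106 ] toolx [0.423 0.906 0.001] toolz [ 0.001  0.    -1.   ] f [ 0.  -0.6 -1.2] w 0.0524
 -> tool shift [-0.0013  0.0002  0.0305] toolx yaw deg 64.97
```

Emit:
move_arm:
  moves:
    - [-0.0013,0,0,0]
    - [0,0,0.01,0]
    - [0,0,0.01,0]
    - [0,0,0.006,0]
    - [0,0,0.002,0]
    - [0,0,0.001,0]
    - [0,0,0,0]

```text
t: 26.6
tcp_pos: [0.6216, 0.2444, 0.0766]
orientation: [2.65, 1.687, 0.0]
force: [-0.1, 0.0, -1.8]
width: 0.0527
```

Emit:
move_arm:
  moves:
    - [0,0,0.001,0]
    - [0,0,0.001,0]
    - [0,0,0,0]

```text
t: 26.98
tcp_pos: [0.6217, 0.2444, 0.0754]
orientation: [2.65, 1.687, 0.001]
force: [-3.1, -0.7, 8.9]
width: 0.0527
```

Emit:
move_arm:
  moves:
    - [0,0,-0.0005,0]
    - [0,0,0,0]
    - [0,0,0,0]
    - [0,0,0,0]
  hand: 0.1

```text
t: 27.48
tcp_pos: [0.6215, 0.2443, 0.0748]
orientation: [-2.65, -1.687, 0.0]
force: [-0.7, -0.7, -1.1]
width: 0.0817
```

Emit:
move_arm:
  moves:
    - [0,0,-0.01,0]
    - [0,0,-0.03,0]
    - [0,0,-0.05,0]
    - [0,0,-0.04,0]
    - [0,0,-0.004,0]
    - [0,0,0,0]

```text
t: 28.22
tcp_pos: [0.6214, 0.2443, 0.2091]
orientation: [2.65, 1.687, 0.0]
force: [-0.4, 0.3, -1.1]
width: 0.0826
```

```bash
python3 - <<'E'
from h import *
im,d=manip.snapshot('wrist');cv2.imwrite('pics/w10.png',im[:,:,::-1])
c=manip.get_calibration('wrist');a=np.linspace(0,6.28,100)
u=proj(c,np.c_[.622+.027*np.cos(a),.2443+.027*np.sin(a),0*a+.086]);print('sprocket expected box',u.min(0),u.max(0))
v,uu=np.mgrid[int(u[:,1].min()):int(u[:,1].max())+6,int(u[:,0].min())-5:int(u[:,0].max())+6]
g=im.sum(2)[v,uu]; m=(g<210).astype(np.uint8); m=cv2.morphologyEx(m,cv2.MORPH_OPEN,np.ones((3,3)));print('dark box',cv2.boundingRect(m),uu.min(),v.min())
plan(.4534,-.1137)
E
```

```text
sprocket expected box [284.58787943 204.85441166] [357.51669139 275.10553689]
dark box (7, 0, 70, 66) 279 204
t 28.27 tcp [0.621  0.2442 0.2082] toolx [ 0.423  0.906 -0.001] toolz [-0.001 -0.    -1.   ] f [-0.3 -0.5 -0.5] w 0.0817
 -> tool shift [-3.952e-01 -5.000e-04  3.000e-04] toolx yaw deg 64.97
```

Sprocket box (286–356, 204–270) agrees with the expected one, and contact came at the right height. Now the cap nut.

Emit:
move_arm:
  moves:
    - [-0.0494,0,0,0]
    - [-0.0494,0,0,0]
    - [-0.0494,0,0,0]
    - [-0.0494,0,0,0]
    - [-0.0494,0,0,0]
    - [-0.0494,0,0,0]
    - [-0.0494,0,0,0]
    - [-0.0494,0,0,0]
  hand: 0.3

```text
t: 29.28
tcp_pos: [0.4529, -0.1148, 0.2079]
orientation: [-2.648, -1.687, 0.002]
force: [-0.1, -0.4, 0.0]
width: 0.064
```

Emit:
move_arm:
  moves:
    - [0,0,0,0]
    - [0,0,0,0]

```text
t: 29.52
tcp_pos: [0.454, -0.1135, 0.2083]
orientation: [-2.65, -1.686, 0.001]
force: [0.6, 0.6, 0.0]
width: 0.0637
```

```bash
python3 - <<'E'
from h import *
a,b=wfind(.4534,-.1137,.016,45,'w11');plan(a,b,.004)
im=cv2.imread('pics/w11.png');cv2.imwrite('pics/w11c.png',cv2.resize(im[160:290,240:400],(640,520),interpolation=cv2.INTER_CUBIC))
c=manip.get_calibration('wrist');th=np.linspace(0,6.28,100)
u=proj(c,np.c_[.4534+.02*np.cos(th),-.1137+.02*np.sin(th),0*th+.016]);print('skirt top box if at est',u.min(0),u.max(0))
E
```

```text
pix [320. 219.] (296, 195, 44, 46) circle 0.4521 -0.1147 rad 0.0212
t 29.57 tcp [ 0.4543 -0.1131  0.2084] toolx [0.423 0.906 0.   ] toolz [-0.001  0.001 -1.   ] f [ 0.3  1.  -0.5] w 0.0638
 -> tool shift [-0.0024 -0.0011  0.2044] toolx yaw deg 64.99
skirt top box if at est [297.11864382 196.49252841] [341.39153449 239.78591652]
```

View pics/w11c.png

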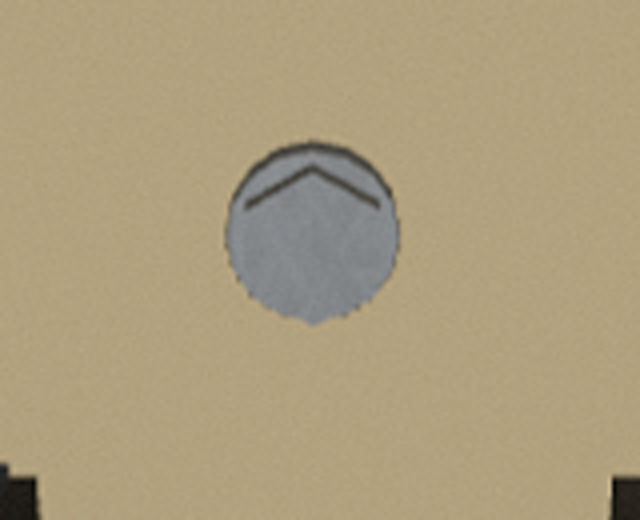

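The cap nut's skirt centre is at about (318.5,219), within 1 mm of the estimate. Descending.

Emit:
move_arm:
  moves:
    - [-0.0016,0.0002,0.05,0]
    - [0,0,0.05,0]
    - [0,0,0.05,0]
    - [0,0,0.03,0]
    - [0,0,0.015,0]
    - [0,0,0.0055,0]
    - [0,0,0.003,0]
    - [0,0,0,0]

```text
t: 30.58
tcp_pos: [0.4542, -0.1152, 0.0058]
orientation: [2.649, 1.688, 0.001]
force: [-0.3, 0.6, -0.4]
width: 0.0636
```

```bash
python3 - <<'E'
from h import *
plan(.4538,-.1146,.004)
E
```

```text
t 30.57 tcp [ 0.4542 -0.1152  0.0058] toolx [0.423 0.906 0.   ] toolz [ 0.001 -0.    -1.   ] f [-0.3  0.6 -0.4] w 0.0636
 -> tool shift [ 0.0004 -0.0006  0.0018] toolx yaw deg 65.0
```

Emit:
move_arm:
  moves:
    - [0.0003,-0.0005,0.0012,0]
    - [0,0,0,0]

```text
t: 30.82
tcp_pos: [0.4536, -0.1149, 0.0045]
orientation: [2.65, 1.687, 0.0]
force: [0.5, 0.6, -0.0]
width: 0.0637
```

Emit:
move_arm:
  moves:
    - [0,0,0,0]
    - [0,0,0,0]
    - [0,0,0,0]
    - [0,0,0,0]
    - [0,0,0,0]
  hand: 1

```text
t: 31.45
tcp_pos: [0.4535, -0.1149, 0.0042]
orientation: [2.65, 1.687, 0.0]
force: [-0.8, 0.4, 1.5]
width: 0.0384
```

Emit:
move_arm:
  moves:
    - [0,0,-0.01,0]
    - [0,0,-0.04,0]
    - [0,0,-0.05,0]
    - [0,0,-0.04,0]
    - [0,0,0,0]

```text
t: 32.08
tcp_pos: [0.4549, -0.1153, 0.1472]
orientation: [2.646, 1.685, 0.005]
force: [0.6, 0.3, -1.8]
width: 0.0387
```

```bash
python3 - <<'E'
from h import *
heldy(.012,.02,'w12');plan(.622,.2443)
E
```

```text
rim if dy 0 [273.1 280. ] [366.6 364.2]
rim if dy 0.003 [273.3 286.8] [366.3 370. ]
t 32.12 tcp [ 0.454  -0.115   0.1455] toolx [0.423 0.906 0.   ] toolz [ 0.003 -0.001 -1.   ] f [ 0.5  0.5 -1.9] w 0.0383
 -> tool shift [3.966e-01 2.000e-04 1.000e-04] toolx yaw deg 64.98
```

View pics/w12.png

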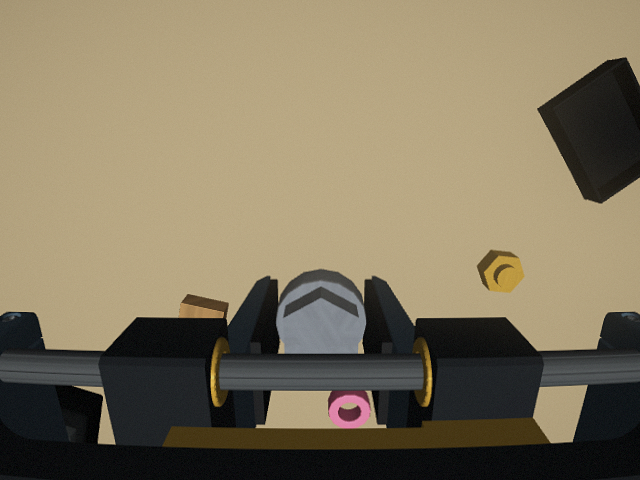

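The cap nut is upright in the jaws, skirt rim top at about row 280 (predicted 280). Carrying it to the shaft.

Emit:
move_arm:
  moves:
    - [0.0495,0,0,0]
    - [0.0495,0,0,0]
    - [0.0495,0,0,0]
    - [0.0495,0,0,0]
    - [0.0495,0,0,0]
    - [0.0495,0,0,0]
    - [0.0495,0,0,0]
    - [0.0495,0,0,0]

```text
t: 33.12
tcp_pos: [0.6207, 0.2453, 0.1424]
orientation: [-2.649, -1.687, 0.004]
force: [1.2, -0.4, -1.0]
width: 0.0386
```

Emit:
move_arm:
  moves:
    - [0,0,0,0]
    - [0,0,0,0]
    - [0,0,0,0]

```text
t: 33.5
tcp_pos: [0.6204, 0.2429, 0.1437]
orientation: [-2.651, -1.686, 0.002]
force: [1.5, 1.2, -2.4]
width: 0.0385
```

```bash
python3 - <<'E'
from h import *
plan(.622,.2443,.0902)
E
```

```text
t 33.5 tcp [0.6204 0.2429 0.1437] toolx [ 0.424  0.906 -0.001] toolz [-0.001 -0.001 -1.   ] f [ 1.5  1.2 -2.4] w 0.0385
 -> tool shift [0.002  0.0009 0.0535] toolx yaw deg 64.92
```

Emit:
move_arm:
  moves:
    - [0.0018,0.0008,0,0]
    - [0,0,0.02,0]
    - [0,0,0.012,0]
    - [0,0,0.005,0]
    - [0,0,0,0]
    - [0,0,0,0]

```text
t: 34.25
tcp_pos: [0.6228, 0.2454, 0.1078]
orientation: [2.65, 1.687, 0.001]
force: [0.1, 0.9, -1.4]
width: 0.0385
```

```bash
python3 - <<'E'
from h import *
plan(.622,.2443,.0902)
E
```

```text
t 34.25 tcp [0.6228 0.2454 0.1078] toolx [0.423 0.906 0.001] toolz [ 0.001  0.    -1.   ] f [ 0.1  0.9 -1.4] w 0.0385
 -> tool shift [-0.0013 -0.0003  0.0176] toolx yaw deg 64.97
```

Emit:
move_arm:
  moves:
    - [-0.0013,-0.0002,0,0]
    - [0,0,0.005,0]
    - [0,0,0.005,0]
    - [0,0,0.004,0]
    - [0,0,0.002,0]
    - [0,0,0.0005,0]
    - [0,0,0,0]

```text
t: 35.12
tcp_pos: [0.6219, 0.2442, 0.0908]
orientation: [2.65, 1.687, 0.0]
force: [0.8, -0.1, -1.5]
width: 0.0384
```

Emit:
move_arm:
  moves:
    - [0,0,0.001,0]
    - [0,0,0.001,0]
    - [0,0,0,0]

```text
t: 35.5
tcp_pos: [0.6221, 0.2443, 0.0902]
orientation: [2.65, 1.687, 0.002]
force: [-5.3, -1.7, 16.2]
width: 0.0384
```

Contact at the expected 90.2 mm. Releasing, retreating and making the final check.

Emit:
move_arm:
  moves:
    - [0,0,-0.001,0]
    - [0,0,0,0]
    - [0,0,0,0]
    - [0,0,0,0]
  hand: 0.2

```text
t: 36.0
tcp_pos: [0.6218, 0.2442, 0.0896]
orientation: [-2.65, -1.687, 0.0]
force: [-0.2, -0.1, 0.4]
width: 0.0725
```

Emit:
move_arm:
  moves:
    - [0,0,-0.01,0]
    - [0,0,-0.03,0]
    - [0,0,-0.05,0]
    - [0,0,-0.05,0]
    - [-0.05,0,0,0]
    - [-0.05,0,0,0]
    - [-0.05,0,0,0]
    - [0,0,0,0]

```text
t: 37.0
tcp_pos: [0.5572, 0.1059, 0.2307]
orientation: [2.652, 1.684, -0.0]
force: [1.1, 0.5, 0.8]
width: 0.0728
```

Emit:
move_arm:
  moves:
    - [-0.05,0,0,0]
    - [-0.05,0,0,0]
    - [0,0,0,0]
    - [0,0,0,0]

```text
t: 37.5
tcp_pos: [0.5168, 0.0182, 0.2302]
orientation: [2.65, 1.687, 0.002]
force: [-0.4, 0.3, 0.4]
width: 0.073
```

```bash
python3 - <<'E'
from h import *
im,d=manip.snapshot('side');im=im[:,:,::-1]
c=manip.get_calibration('side');print('nut top centre pred',proj(c,[[.622,.2443,.114],[.622,.2443,.086],[.622,.2443,.036]]).round(1))
cv2.imwrite('pics/end.png',cv2.resize(im[125:225,280:400],(720,600),interpolation=cv2.INTER_CUBIC))
t,_=manip.snapshot('top');k=blob(t[:,:,::-1],(191,297),18);(x,y),r=cv2.minEnclosingCircle(k);print('washer',ray(manip.get_calibration('top'),[(x,y)],.006))
plan(.5,0)
E
```

```text
nut top centre pred [[340.7 154. ]
 [340.2 164.2]
 [339.3 181.6]]
washer [[0.37513985 0.28755614 0.006     ]]
t 37.6 tcp [0.5167 0.0186 0.2299] toolx [0.422 0.907 0.   ] toolz [ 0.001  0.    -1.   ] f [0.1 0.5 0.4] w 0.0728
 -> tool shift [-0.0239 -0.0073 -0.    ] toolx yaw deg 65.03
```

View pics/end.png

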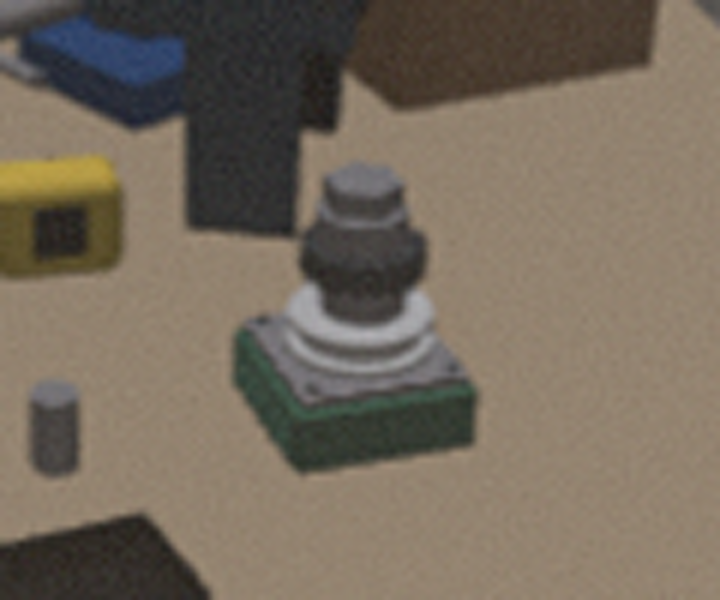

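The stack is complete and upright. The nut top is at (340.5,153.7), predicted (340.7,154.0), and the washer hasn't moved. Handing in.

```bash
python3 -c "
from rig import manip
print(manip.sign_off())"
```

```text
the job is handed in; nothing more can be done
None
```

I stacked the pulley, grey spacer sleeve, sprocket and cap nut on the shaft in that order and handed the job in at about 38 s. Each part was lowered in the grip until contact and then released; no verdict was reported.

**Final checks:**
- **Seating:** contact came at the expected heights, with bottoms at about 36, 54, 72 and 86 mm.
- **Cap nut:** the last side view shows an upright stack. The top of the nut is within a pixel of its predicted fully-down position.
- **Washer:** it measures within 1 mm of where it started.
- **Arm:** the gripper is clear of everything.

**Readings that disagreed:**
- **Jaw widths:** three parts read 1.5 mm narrower than their stated diameters: sleeve 36.5 mm for 38, cap nut 38.4 mm for 40 and sprocket 52.5 mm for 54. I put the sleeve's down to its outline being faceted; the rest I did not look into.
- **Sprocket:** I checked it only by colour mask, and its outline sat about 3 pixels off centre in one direction. I put that down to the mask, since the contact height was right.

I viewed 16 pictures, two over the budget of 14.

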